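Raise the fume enclosure's window to the marker and start its fan

TASK

Push the sloping window of the small white fume enclosure up from beneath its lip until the lip is level with the pointed marker clip on the side guide, and leave it standing there. Then press the button on top of the fan control box fully down and let it come up again. Grip nothing: work with the fingertips or the outside of the fingers only, do not push the marker, and leave the vials, jar, tools and pen where they stand.

Things in the scene. Friction and masses are not known exactly. Their poses are not given: they have to be found in the camera images.
- enclosure: Fixed white fume enclosure, 92 x 197 x 210 mm (x, y with marker, z); origin: centre of its underside on the worktop. The window front faces its own -x. Aluminium guides, 85 mm either side of the middle and 6 mm proud of the window, start at (-44, 0, 45) mm and run 170 mm up and back in direction (0.5, 0, 0.866) of this frame (30 degrees off vertical). The plinth (35 mm high) ends at x -46.
- sash (a joint): Travel of the window (150 mm wide, 72 mm long on the slope) up its guides, m: 0 shut, 0.095 top stop. Counterweights balance it: it stays wherever it is left, and about 2.5 N along the guides moves it either way. The lip is exactly level with the marker when this equals joint marker.
- lip_edge (a point): On the window: middle of the axis of the round bead, 10 mm thick, 150 mm long along the enclosure's y, along the lip. It is the foremost part, with free air before and below: a finger pointing straight down before it, tip about 20 mm below it, that moves along the sliding direction bears on it and carries the window up. Axes: z up the slope, y to the enclosure's left, x into the window.
- marker (a joint): Setting of the marker clip along the guide, m, on the same scale as joint sash. It is clamped (more than 20 N to shift) and must be left alone.
- marker_tip (a point): Point of the dark steel marker clip, a 14 mm high wedge on the enclosure's right (-y) guide, pointing inward at the lip's end, 79 mm from the middle, 24 mm out from the window. Same axes as lip_edge; the lip is level when both have the same height up the slope (z in these axes).
- fan_box: Fixed grey fan control box, 75 (x) x 85 (y) x 45 mm high. Origin: centre of its underside, on the worktop. Between it and the enclosure, set back, stands a 0.24 m tall instrument: travel in front of it or above it.
- fan_button (a joint): Press of the button, m: 0 = up, 0.006 = fully down. It springs back; about 1.5 N starts it and 5 N holds it fully down.
- fan_button_top (a point): Centre of the top face of the plain steel round button, 20 mm in diameter, in the middle of the box's top, standing 10 mm above its black 36 mm collar and 67 mm above the worktop when up. Press straight down.
- vial_a: Loose sample vial with red cap, 28 mm across, 96 mm high; origin at the centre of its foot. Bystander in the gap behind the fan box.
- vial_b: Loose sample vial with red cap, 28 mm across, 96 mm high; origin at the centre of its foot. Bystander in the gap behind the fan box.
- septa_jar: Loose small jar with white lid, 46 mm across, 36 mm high; origin at the centre of its foot. Bystander to the left of the fan box.
- wash_vial: Loose bottle with red cap, 48 mm across, 100 mm high; origin at the centre of its foot. Bystander beyond the right end of the enclosure.
- spanner_1: Loose open spanner lying flat, 122 mm long, 4 mm thick; bystander at the left.
- spanner_2: Loose open spanner lying flat, 98 mm long, 4 mm thick; bystander at the left.
- pen_3: Loose pen lying flat, 134 mm long, 12 mm thick; bystander at the left.
- lip_cover (a point): Sloping cover that closes the lip's upper side, from bead to glass; this point is the middle of the cover. The lip's flat underside, at the window's foot, is square to the window and reaches 38 mm out from it. Lip and cover must not be pinched between the fingers.
Not all that is in view belongs to the job. Of the things shaped like the fan_box, the grey one is meant.

How it is judged:
On the way, in this order (a step that is already met when the one before it is completed fails the run):
1. the fingers push the window up from beneath its lip ((contact force between the fingers and sash_c2 above 0.5 N or contact force between the fingers and sash_c3 above 0.5 N) and velocity of joint sash above 0.003 m/s), for 0.05 s.
2. the window's lip is level with the marker (within 6 mm along the guide) and at rest, with the fingers clear of it (z of lip_edge in the frame of marker_tip between -0.006 and 0.006 m and velocity of joint sash between -0.005 and 0.005 m/s and contact force between each of the arm, the fingers and sash below 0.1 N), for 0.2 s.
3. then the fan button is pressed down (at least 4.5 of its 6 mm) (value of joint fan_button above 0.0045 m and z of lip_edge in the frame of marker_tip between -0.006 and 0.006 m), for 0.05 s.
At the end, for the whole second after the job is handed in: The window stands still with its lip within 6 mm (along the guide) of the marker's point, and the button, pressed after the window was set, is up again (z of lip_edge in the frame of marker_tip between -0.006 and 0.006 m and value of joint fan_button below 0.0015 m and velocity of joint sash between -0.005 and 0.005 m/s); the robot touches nothing.
It fails at once if the lip is pinched (fingers bear on the bead or underside and on the sloping cover of the lip at once) ((contact force between the fingers and sash_c2 above 1 N or contact force between the fingers and sash_c3 above 1 N) and contact force between the fingers and sash_c4 above 1 N).
It fails at once if the marker is shifted by more than 4 mm (distance of marker_tip from where it was at the start of the episode above 0.004 m).
It fails at once if a vial, the jar, the bottle, a spanner or the pen is moved by more than 20 mm (distance of any of vial_a, vial_b, septa_jar, wash_vial, spanner_1, spanner_2, pen_3 from where it was at the start of the episode above 0.02 m).
It fails at once if a vial or the bottle is tipped over (angle between any of vial_a, vial_b, wash_vial's own z axis and vertical above 0.5 rad).
It also fails if it takes over 43 s, if anything falls off the work surface, if the arm or the gripper's body presses on something with over 40 N, if the wrist force passes 120 N, or if a joint passes its speed limit or range.

ROBOT

A 6-joint arm with a two-finger parallel gripper is mounted at the origin on a cart in front of the work surface, level with it; the furniture and walls round the work are solid. World frame = base frame: x ahead of the robot, y to its left, z up, the work surface at z = 0. Lengths are in m, angles in rad, forces in N, time in s.
With the tool pointing down it reaches from about 0.25 to 0.725 m from the base axis. Payload 4 kg.
Tool frame: the origin (TCP) lies midway between the tips of the shut fingers; the grasp point (between the pads) lies 19 mm behind it; z points along the fingers, y is the line along which they close (so a half turn about z gives the same grasp; the last joint's range is limited). The gripper opens to 85 mm and grips with 20 to 120 N. Pads are 22 mm wide; open, the fingers measure 114 mm over their backs; the gripper's body (76 mm by 85 mm) begins 54 mm behind the grasp point. The pads swing forward as they close: fully open they stand 13 mm farther back than shut.
Start: joints at [-1.31, 0.241, 0.005, 1.335, 0, 1.571], TCP at [0.129, -0.483, 0.231] pointing down, gripper open.
Joint ranges: [-2.72, 2.72], [-1.05, 1.87], [-1.09, 1.28], [-1.99, 2.15], [-1.42, 1.44], [-3.14, 3.14]. Speed limits (rad/s): [2.79, 2.79, 3.14, 3.14, 3.14, 3.14].

INTERFACE

Orientations are given as a unit quaternion [x, y, z, w].
In Python, from workcell import bot gives the robot as it stands. The module is installed in compiled form; this text tells all that it offers.
- The arm moves only by the tool drive_tool, never from a script. Its arguments are lists of equal length, an entry for each row: "slide": the shift along the tool's x, y, z scaled (see below), a list of three; "rotation": the turn, a rotation vector about the tool's x, y, z scaled (see below), a list of three. A call has exactly 8 rows; each row is the pose to reach, as a shift and turn from the pose commanded when the call began, along the tool's axes at that moment; what a row does not reach only later rows make up. The controller multiplies each number of a shift by 250 mm and each number of a turn by 0.5 rad. A row lasts 1/8 s, in which the tool goes at most 62.5 mm and 10.7 degrees, less where a joint would pass 70% of its speed; a pose out of reach is approached as far as the arm can. A call with a number of a shift or a turn outside -1 to 1 is refused whole. A call with a gripper value outside its range is refused whole. "gripper" is the opening, from 0 (shut) to 1 (fully open), set as the call begins (left out, the last holds). The fingers move at their own pace and stop on an object; the grip force is fixed at half the most. Time passes only in rows, so rows that repeat a pose let the fingers close, or fill a call up. It gives the time, the measured TCP pose, the force, the opening and the grip force at its end, in the units of the state.
- bot.get_obs(): the state, without advancing time (a new reading comes with each control period).
- bot.camera(name): name is "side" or "top" or "wrist"; returns a dict with "image" (384x512x3 uint8, red, green, blue), "z_map" (384x512 float32, m along the optical axis (not along the pixel's ray), 0 where there is no reading), "camera_matrix" (3x3 intrinsics, pixels), "xyz" and "orientation" of the camera in the world. Camera axes: x right, y up, looking along -z (the intrinsics and any distortion apply to the point x, -y, -z); pixel columns grow to the right and rows downward; lengths in m; the calibration is good to about 2 mm. A picture is of the moment at which its call begins.
- bot.job_done(): hands the job in; it is judged then, once.
The state is a dict: "clock": time; "joint_pos": joint angles; "joint_vel": joint speeds; "tau": joint torques, N m; "eef_pos": TCP position; "tool_rot": TCP orientation; "ft_force": force on the tool from outside, world axes, zero at the start; "ft_torque": the same for the moment, N m; "grip_width": finger opening in m; "grasp_force": force on a finger pad.
Only numpy, scipy, OpenCV 4.12 (cv2) and the standard library are available. Lean on these libraries where they do the work, as an engineer would, in place of code of your own. Each camera call takes 0.05 s, during which the arm holds its last target. There are 200 camera calls.

## Working session

There is one attempt and no reset: what is moved stays moved. The work goes in short steps, Python scripts to look and compute and a tool call to move; the robot and the scene stay as the last step left them, time stands still between calls to the robot, and variables do not carry over. Pictures are saved under pics/ and viewed, at most 10 in all, crops included, and the job is handed in when it is done.

Besides the shell and the picture viewer there is one more tool, called after "Call:" as name(argument=value, ...), one argument or row to a line, values as JSON. drive_tool: Moves the arm, as the interface text tells. Shifts and turns lie within -1 to 1; 1 stands for 250 mm of shift or 0.5 rad of turn. Its arguments: {"type":"object","properties":{"slide":{"type":"array","items":{"type":"array","items":{"type":"number"}}},"rotation":{"type":"array","items":{"type":"array","items":{"type":"number"}}},"gripper":{"type":"number"}},"required":["slide","rotation"]}

```bash
mkdir -p pics
cat > h.py <<'E'
import numpy as np, cv2
from scipy.spatial.transform import Rotation as R
from workcell import bot
def shot(n,f):
    c=bot.camera(n); np.savez(f'{f}.npz',**c); cv2.imwrite(f'pics/{f}.png',c['image'][:,:,::-1]); return c
def cloud(c):
    z=c['z_map']; K=np.array(c['camera_matrix']); v,u=np.indices(z.shape)
    p=np.stack([(u-K[0,2])/K[0,0]*z,-(v-K[1,2])/K[1,1]*z,-z],-1)
    w=p@R.from_quat(c['orientation']).as_matrix().T+np.array(c['xyz']); w[z==0]=np.nan; return w
E
python3 - <<'E'
from h import *
for n in('side','top','wrist'):
    c=shot(n,n+'0'); print(n,np.round(c['xyz'],3),np.round(R.from_quat(c['orientation']).as_matrix()[:,2],2),{k for k in c},np.round(c['camera_matrix'],1).tolist())
a=cv2.imread('pics/side0.png');b=cv2.imread('pics/top0.png')
o=bot.get_obs(); print({k:np.round(v,3) for k,v in o.items()})
E
```

```text
side [-0.032  0.547  0.576] [-0.58  0.64  0.5 ] {'xyz', 'image', 'camera_matrix', 'z_map', 'orientation'} [[347.3, 0.0, 251.8], [0.0, 347.3, 190.5], [0.0, 0.0, 1.0]]
top [ 0.32  -0.131  1.534] [-0.18  0.    0.98] {'xyz', 'image', 'camera_matrix', 'z_map', 'orientation'} [[459.3, 0.0, 251.3], [0.0, 459.3, 188.5], [0.0, 0.0, 1.0]]
wrist [ 0.205 -0.463  0.372] [0.3  0.08 0.95] {'xyz', 'image', 'camera_matrix', 'z_map', 'orientation'} [[335.0, 0.0, 250.8], [0.0, 335.0, 188.6], [0.0, 0.0, 1.0]]
{'clock': np.float64(0.15), 'joint_pos': array([-1.31 ,  0.241,  0.004,  1.335,  0.   ,  1.571]), 'joint_vel': array([-0.   , -0.   ,  0.006, -0.   , -0.001, -0.   ]), 'tau': array([ 2.0000e-03, -3.7263e+01,  2.5264e+01,  1.2000e-02,  0.0000e+00,
       -0.0000e+00]), 'eef_pos': array([ 0.129, -0.483,  0.231]), 'tool_rot': array([ 0.992,  0.13 , -0.   , -0.001]), 'ft_force': array([0.071, 0.429, 0.641]), 'ft_torque': array([-0.002,  0.03 , -0.025]), 'grasp_force': np.float64(0.0), 'grip_width': np.float64(0.085)}
```

View pics/side0.png

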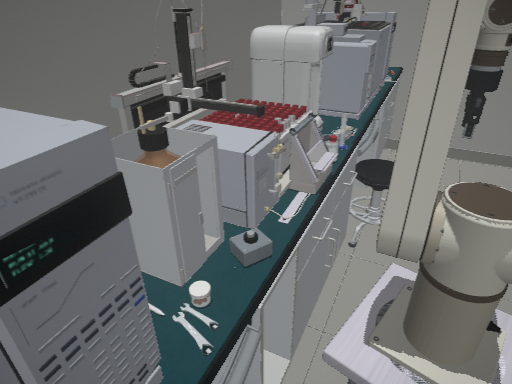

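View pics/top0.png

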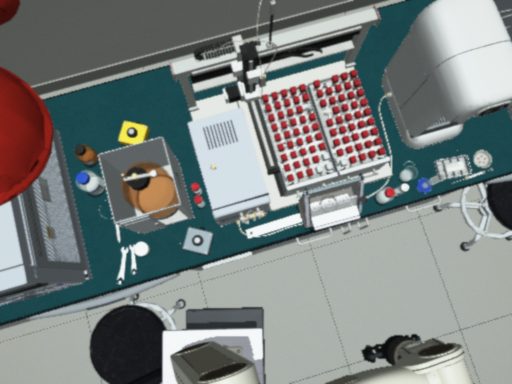

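The side view shows the enclosure at about (312,165) and the grey fan box at (250,244). The top view shows the enclosure at (333,207), the grey box at (197,240) and a yellow look-alike at (133,132). By the description I choose the grey box. Next I crop closely and measure.

Run:
```python
from h import *
d={n:np.load(n+'0.npz') for n in('side','top')}
P={n:cloud(d[n]) for n in d}
def crop(n,u0,u1,v0,v1,w,h): return cv2.resize(cv2.imread(f'pics/{n}0.png')[v0:v1,u0:u1],(w,h),interpolation=cv2.INTER_CUBIC)
a=crop('side',270,350,105,205,400,500);b=crop('top',290,370,170,240,400,350)
b2=crop('top',180,220,220,260,200,150); b3=crop('side',225,275,225,265,200,150)
can=np.zeros((500,800,3),np.uint8);can[:,:400]=a;can[:350,400:]=b;can[350:,400:600]=b2;can[350:,600:]=b3
cv2.imwrite('pics/crop.png',can)
q=lambda n,u,v:print(n,u,v,np.round(P[n][v,u],3))
for v in(236,238,240,242): q('top',198,v)
for p in[(186,236),(192,250),(210,246),(204,231),(197,231),(133,132)]: q('top',*p)
for p in[(250,235),(250,238),(250,241),(251,250)]: q('side',*p)
# grey box top-surface mask
for n in P:
    w=P[n]; m=(abs(w[...,2]-.045)<.005)&(abs(w[...,0]-.5)<.3)
    u=np.where(m); print(n,m.sum())
w=P['top']
for v in range(178,236,4): print(v,*[np.round(w[v,u],3).tolist() for u in(315,333,350)])
```

```text
top 198 236 [0.445 0.038 0.061]
top 198 238 [0.438 0.037 0.068]
top 198 240 [0.432 0.037 0.069]
top 198 242 [0.425 0.037 0.065]
top 186 236 [0.448 0.08  0.038]
top 192 250 [0.402 0.059 0.043]
top 210 246 [0.414 0.002 0.036]
top 204 231 [0.463 0.021 0.038]
top 197 231 [0.463 0.043 0.041]
top 133 132 [0.795 0.252 0.068]
side 250 235 [0.428 0.047 0.064]
side 250 238 [0.425 0.051 0.059]
side 250 241 [0.422 0.054 0.053]
side 251 250 [0.405 0.07  0.044]
side 1282
top 1241
178 [0.599, -0.327, 0.19] [0.604, -0.387, 0.16] [0.628, -0.466, 0.034]
182 [0.587, -0.327, 0.187] [0.61, -0.403, 0.066] [0.582, -0.429, 0.201]
186 [0.59, -0.338, 0.107] [0.571, -0.377, 0.202] [0.595, -0.458, 0.065]
190 [0.561, -0.324, 0.199] [0.58, -0.399, 0.083] [0.588, -0.465, 0.032]
194 [0.566, -0.338, 0.098] [0.575, -0.407, 0.036] [0.573, -0.462, 0.037]
198 [0.563, -0.346, 0.038] [0.562, -0.406, 0.037] [0.546, -0.443, 0.123]
202 [0.55, -0.346, 0.034] [0.535, -0.389, 0.124] [0.537, -0.446, 0.104]
206 [0.523, -0.332, 0.128] [0.523, -0.39, 0.116] [0.528, -0.451, 0.077]
210 [0.512, -0.333, 0.118] [0.515, -0.395, 0.084] [0.514, -0.45, 0.08]
214 [0.503, -0.336, 0.092] [0.502, -0.393, 0.087] [0.501, -0.447, 0.087]
218 [0.491, -0.336, 0.088] [0.49, -0.393, 0.083] [0.488, -0.447, 0.085]
222 [0.478, -0.335, 0.089] [0.477, -0.393, 0.083] [0.52, -0.535, -0.325]
226 [0.466, -0.335, 0.081] [0.473, -0.408, -0.005] [0.502, -0.532, -0.315]
230 [0.453, -0.335, 0.08] [0.513, -0.512, -0.592] [0.487, -0.533, -0.324]
234 [0.485, -0.409, -0.454] [0.508, -0.539, -0.75] [0.506, -0.624, -0.753]
```

View pics/crop.png

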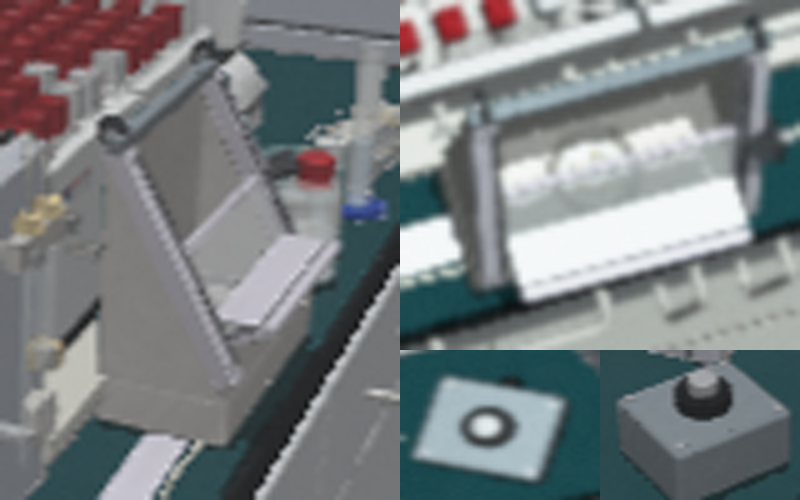

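The crop shows the white lip bead along (520–745, 295–235) and the dark marker at about (762,145), that is top pixel (362,199). The grey box with its black collar and steel button is confirmed. I turn the wrist half round so the camera faces the window front, moving in over it and shutting the fingers as I go.

Call:
drive_tool(
  slide=[
    [0.1,0,-0.03],
    [0.2,0,-0.06],
    [0.3,0,-0.09],
    [0.4,0,-0.12],
    [0.5,0,-0.12],
    [0.6,0,-0.12],
    [0.7,0,-0.12],
    [0.8,0,-0.12],
  ],
  rotation=[
    [0,0,-0.2],
    [0,0,-0.4],
    [0,0,-0.6],
    [0,0,-0.8],
    [0,0,-1],
    [0,0,-1],
    [0,0,-1],
    [0,0,-1],
  ],
  gripper=0,
)

```text
clock: 1.15
eef_pos: [0.3228, -0.4311, 0.2609]
tool_rot: [0.929, 0.371, -0.0, -0.0]
ft_force: [-0.2, -0.1, -1.0]
grip_width: -0.0001
grasp_force: 0.0
```

Run:
```python
from h import *
o=bot.get_obs(); print(o['joint_pos'].round(3),o['eef_pos'].round(3),R.from_quat(o['tool_rot']).as_matrix().round(3).tolist())
```

```text
[-0.928  0.309  0.174  1.436 -0.     1.453] [ 0.323 -0.431  0.261] [[0.724, 0.69, -0.001], [0.69, -0.724, 0.001], [0.0, -0.001, -1.0]]
```

Call:
drive_tool(
  slide=[
    [0.14,0.09,0],
    [0.28,0.18,0],
    [0.42,0.27,0],
    [0.54,0.34,0],
    [0.54,0.34,0],
    [0.54,0.34,0],
    [0.54,0.34,0],
    [0.54,0.34,0],
  ],
  rotation=[
    [0,0,-0.3],
    [0,0,-0.6],
    [0,0,-0.9],
    [0,0,-1],
    [0,0,-1],
    [0,0,-1],
    [0,0,-1],
    [0,0,-1],
  ],
)

```text
clock: 2.15
eef_pos: [0.4776, -0.4005, 0.2617]
tool_rot: [0.808, 0.589, -0.0, 0.0]
ft_force: [-0.2, -0.4, 0.3]
grip_width: 0.0
grasp_force: 0.0
```

Call:
drive_tool(
  slide=[
    [0,0,0],
    [0,0,0],
    [0,0,0],
    [0,0,0],
    [0,0,0],
    [0,0,0],
    [0,0,0],
    [0,0,0],
  ],
  rotation=[
    [0,0,-0.3],
    [0,0,-0.6],
    [0,0,-0.9],
    [0,0,-1],
    [0,0,-1],
    [0,0,-1],
    [0,0,-1],
    [0,0,-1],
  ],
)

```text
clock: 3.15
eef_pos: [0.4785, -0.4, 0.2613]
tool_rot: [0.637, 0.771, -0.0, -0.0]
ft_force: [-0.4, 0.1, -0.6]
grip_width: 0.0001
grasp_force: 0.0
```

Call:
drive_tool(
  slide=[
    [0,0,0],
    [0,0,0],
    [0,0,0],
    [0,0,0],
    [0,0,0],
    [0,0,0],
    [0,0,0],
    [0,0,0],
  ],
  rotation=[
    [0,0,-0.3],
    [0,0,-0.6],
    [0,0,-0.9],
    [0,0,-1],
    [0,0,-1],
    [0,0,-1],
    [0,0,-1],
    [0,0,-1],
  ],
)

```text
clock: 4.15
eef_pos: [0.4786, -0.4, 0.2613]
tool_rot: [0.426, 0.905, -0.0, 0.0]
ft_force: [0.0, -0.1, -0.4]
grip_width: -0.0001
grasp_force: 0.0
```

Call:
drive_tool(
  slide=[
    [0,0,0],
    [0,0,0],
    [0,0,0],
    [0,0,0],
    [0,0,0],
    [0,0,0],
    [0,0,0],
    [0,0,0],
  ],
  rotation=[
    [0,0,-0.3],
    [0,0,-0.6],
    [0,0,-0.9],
    [0,0,-1],
    [0,0,-1],
    [0,0,-1],
    [0,0,-1],
    [0,0,-1],
  ],
)

```text
clock: 5.15
eef_pos: [0.4786, -0.4, 0.2613]
tool_rot: [0.189, 0.982, 0.0, -0.0]
ft_force: [0.0, 0.3, 1.1]
grip_width: -0.0002
grasp_force: 0.0
```

Call:
drive_tool(
  slide=[
    [0,0,0],
    [0,0,0],
    [0,0,0],
    [0,0,0],
    [0,0,0],
    [0,0,0],
    [0,0,0],
    [0,0,0],
  ],
  rotation=[
    [0,0,-0.3],
    [0,0,-0.6],
    [0,0,-0.9],
    [0,0,-1],
    [0,0,-1],
    [0,0,-1],
    [0,0,-1],
    [0,0,-1],
  ],
)

```text
clock: 6.15
eef_pos: [0.4786, -0.4, 0.2613]
tool_rot: [-0.059, 0.998, -0.0, 0.0]
ft_force: [0.7, -0.5, 1.2]
grip_width: 0.0
grasp_force: 0.0
```

Run:
```python
from h import *
o=bot.get_obs(); print(o['joint_pos'].round(3),o['eef_pos'].round(3),R.from_quat(o['tool_rot']).as_matrix().round(3).tolist())
c=shot('wrist','w1'); print(c['xyz'],R.from_quat(c['orientation']).as_matrix()[:,2])
w=cloud(c); cv2.imwrite('pics/w1b.png',cv2.resize(c['image'][:,:,::-1],(800,600),interpolation=cv2.INTER_CUBIC))
```

```text
[-0.696  0.49   0.445  1.526 -0.    -0.815] [ 0.479 -0.4    0.261] [[-0.993, -0.119, 0.0], [-0.119, 0.993, -0.0], [-0.0, -0.0, -1.0]]
[ 0.40123492 -0.4091254   0.40298199] [-0.30180768 -0.03727236  0.95263996]
```

View pics/w1b.png

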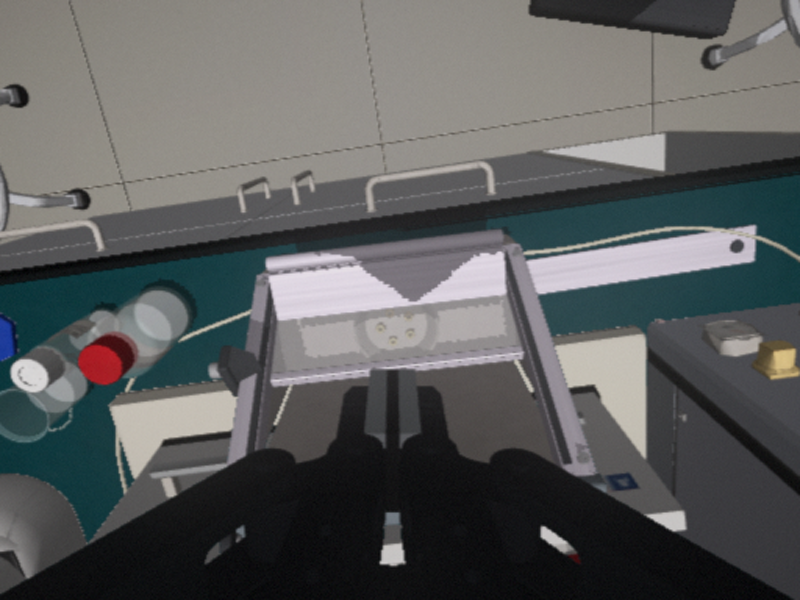

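The wrist view shows the bead from (268,263) to (508,238), the two guides, the dark marker at (238,368) with its point toward (258,362), and the shut fingers at (393,375), clear of everything. Now I fit positions from this view's depth.

Run:
```python
from h import *
c=dict(np.load('w1.npz')); w=cloud(c); im=c['image'].astype(int)
q=lambda x,y:np.round(w[int(y*.64),int(x*.64)],3).tolist()
print('bead',[q(x,263-(x-268)*25/240+d) for x in(285,340,400,450,495) for d in(0,4)])
print('cover',[q(x,292) for x in(290,320,480)])
print('Lguide',[q(x,y) for x,y in((517,262),(530,310),(547,370),(560,410),(575,455))])
print('Rguide',[q(x,y) for x,y in((262,285),(258,310),(254,335),(248,385),(240,440))])
print('glass top edge',[q(x,y) for x,y in((290,379),(350,374),(440,363),(510,355))])
# dark marker pixels
sub=(im.sum(2)<200); m=np.zeros_like(sub); m[215:260,135:170]=sub[215:260,135:170]
v,u=np.where(m); print(m.sum(),'u',u.min(),u.max(),'v',v.min(),v.max())
for y in range(v.min(),v.max()+1,2):
    uu=u[v==y]; 
    if len(uu): print(y,uu.min(),uu.max(),w[y,uu.min()].round(3),w[y,uu.max()].round(3))
a=c['image'][140:270,120:220,::-1]; cv2.imwrite('pics/m1.png',cv2.resize(a,None,fx=4.6,fy=4.6,interpolation=cv2.INTER_CUBIC))
# top-cam cross check of bead edge
t=cloud(np.load('top0.npz'))
for u in(315,325,335):
    print('top',u,[t[v,u].round(3).tolist() for v in range(220,234,2)])
```

```text
bead [[0.488, -0.466, 0.083], [0.49, -0.466, 0.084], [0.48, -0.433, 0.084], [0.483, -0.432, 0.083], [0.472, -0.395, 0.085], [0.475, -0.395, 0.083], [0.465, -0.365, 0.084], [0.467, -0.365, 0.084], [0.459, -0.338, 0.084], [0.461, -0.338, 0.084]]
cover [[0.508, -0.462, 0.083], [0.505, -0.443, 0.083], [0.493, -0.341, 0.083]]
Lguide [[0.476, -0.317, 0.063], [0.497, -0.312, 0.099], [0.517, -0.309, 0.14], [0.53, -0.305, 0.16], [0.542, -0.301, 0.182]]
Rguide [[0.513, -0.485, 0.061], [nan, nan, nan], [0.535, -0.481, 0.096], [0.553, -0.476, 0.127], [0.57, -0.472, 0.158]]
glass top edge [[0.548, -0.452, 0.125], [0.541, -0.417, 0.123], [0.528, -0.366, 0.124], [0.518, -0.326, 0.124]]
863 u 135 169 v 215 259
215 135 169 [ 0.582 -0.538  0.   ] [ 0.534 -0.473  0.099]
217 135 169 [ 0.586 -0.539 -0.002] [ 0.535 -0.473  0.102]
219 135 169 [ 0.589 -0.539 -0.002] [ 0.536 -0.472  0.103]
221 135 169 [ 0.591 -0.538 -0.001] [ 0.537 -0.472  0.105]
223 135 169 [ 0.594 -0.538 -0.002] [ 0.538 -0.471  0.108]
225 135 169 [ 0.597 -0.538 -0.002] [nan nan nan]
227 135 169 [ 0.6   -0.538 -0.001] [ 0.541 -0.47   0.112]
[... 760 characters left out ...]
63 166 [ 0.556 -0.469  0.138] [ 0.557 -0.467  0.136]
257 163 166 [ 0.557 -0.468  0.14 ] [ 0.557 -0.466  0.139]
259 162 165 [ 0.557 -0.468  0.142] [ 0.557 -0.466  0.142]
top 315 [[0.485, -0.336, 0.085], [0.478, -0.335, 0.089], [0.472, -0.335, 0.086], [0.466, -0.335, 0.081], [0.459, -0.334, 0.087], [0.453, -0.335, 0.08], [0.457, -0.351, -0.035]]
top 325 [[0.484, -0.368, 0.081], [0.478, -0.367, 0.084], [0.472, -0.368, 0.079], [0.465, -0.367, 0.08], [0.467, -0.38, -0.003], [0.493, -0.438, -0.363], [0.502, -0.469, -0.556]]
top 335 [[0.483, -0.399, 0.085], [0.477, -0.4, 0.08], [0.471, -0.399, 0.082], [0.475, -0.418, -0.027], [0.508, -0.495, -0.446], [0.528, -0.552, -0.76], [0.518, -0.551, -0.754]]
```

View pics/m1.png

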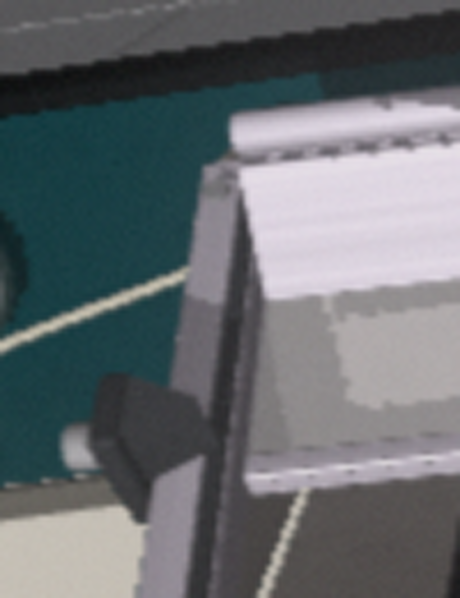

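The crop shows the bead's right end at about (235,130) and the dark wedge with its point at about (222,438), so the original pixel is (168.3,235.2). The lip stands well below the marker. I compute the lip and marker heights along the slope by ray and plane, and the moves.

```bash
cat >> h.py <<'E'
yaw=np.deg2rad(13.); ex=np.array([np.cos(yaw),np.sin(yaw),0]); ey=np.array([-ex[1],ex[0],0]); ez=np.array([0,0,1.])
S=.5*ex+.866*ez; N=-.866*ex+.5*ez
def ray(c,u,v):
    K=c['camera_matrix']; M=R.from_quat(c['orientation']).as_matrix()
    return c['xyz'], M@np.array([(u-K[0,2])/K[0,0],-(v-K[1,2])/K[1,1],-1])
def onN(c,u,v,n):
    o,d=ray(c,u,v); return o+d*((n-o@N)/(d@N))
def sny(p): return np.round([p@S,p@N,p@ey],4)
E
python3 - <<'E'
from h import *
c=dict(np.load('w1.npz')); w=cloud(c); g=c['image'].astype(int).sum(2)
# guide plane from left/right guide points
for x,y in((530,310),(547,370),(560,410),(575,455),(254,335),(248,385),(240,440)): print('guide',sny(w[int(y*.64),int(x*.64)]))
pts=[]
for u in range(178,320,6):
    col=g[145:185,u]; k=int(np.argmax(np.diff(col)>90)); v=145+k+.5
    p=onN(c,u,v,-.278); pts.append((u,v,*p))
    if u%24==10: print(u,v,sny(p),p.round(3), [sny(w[int(v)+j,u]).tolist() for j in(2,4,6)])
pts=np.array(pts); f=np.polyfit(pts[:,3],pts[:,2],1); print('yaw by bead',np.rad2deg(np.arctan(-f[0])),np.std(pts[:,2]-np.polyval(f,pts[:,3])))
p=onN(c,168.3,235.2,-.289); print('marker tip',p,sny(p), 'cloud near',[(u,sny(w[235,u]).tolist()) for u in range(142,172,3)])
E
```

```text
guide [ 0.2927 -0.3091 -0.4157]
guide [ 0.3381 -0.3066 -0.417 ]
guide [ 0.3629 -0.3078 -0.4166]
guide [ 0.3882 -0.3078 -0.4158]
guide [ 0.2895 -0.3099 -0.589 ]
guide [ 0.3261 -0.3107 -0.5883]
guide [ 0.3611 -0.3102 -0.5878]
178 163.5 [ 0.2538 -0.278  -0.5682] [ 0.486 -0.471  0.081] [[0.2563, -0.2777, -0.5679], [0.2573, -0.2794, -0.5682], [0.2593, -0.2802, -0.5682]]
202 160.5 [ 0.2531 -0.278  -0.5443] [ 0.48  -0.448  0.08 ] [[0.2553, -0.278, -0.5442], [0.2571, -0.279, -0.5443], [0.2588, -0.28, -0.5444]]
226 157.5 [ 0.2525 -0.278  -0.5204] [ 0.475 -0.425  0.08 ] [[0.2553, -0.2774, -0.5204], [0.2578, -0.2777, -0.5204], [0.2585, -0.2798, -0.5207]]
250 154.5 [ 0.2518 -0.278  -0.4967] [ 0.469 -0.401  0.079] [[0.2548, -0.2773, -0.4967], [0.2565, -0.2783, -0.4969], [0.2581, -0.2795, -0.4971]]
274 151.5 [ 0.2512 -0.278  -0.4729] [ 0.463 -0.378  0.079] [[0.2543, -0.2771, -0.4732], [0.2558, -0.2784, -0.4734], [0.2579, -0.2791, -0.4736]]
298 148.5 [ 0.2506 -0.278  -0.4492] [ 0.458 -0.355  0.078] [[0.2535, -0.2773, -0.4497], [0.2564, -0.2773, -0.4501], [0.2582, -0.2782, -0.4504]]
yaw by bead 13.715139375391473 0.001162481921205348
marker tip [ 0.5338105  -0.4640387   0.14206684] [ 0.3309 -0.289  -0.5722] cloud near [(142, [0.3251, -0.2928, -0.5974]), (145, [0.3249, -0.2936, -0.595]), (148, [0.3237, -0.2956, -0.5931]), (151, [0.3229, -0.2972, -0.5911]), (154, [0.3219, -0.299, -0.589]), (157, [0.3207, -0.301, -0.5871]), (160, [0.3203, -0.3021, -0.5847]), (163, [0.3186, -0.3049, -0.583]), (166, [0.3172, -0.3072, -0.581]), (169, [0.3143, -0.3117, -0.5797])]
```

Run:
```python
from h import *
c=dict(np.load('w1.npz')); w=cloud(c); g=c['image'].astype(int).sum(2)
for v in range(219,256,3):
    print(v,[(u,g[v,u],*(1000*sny(w[v,u])).round(0).astype(int)) if np.isfinite(w[v,u,0]) else u for u in range(141,171,3)])
```

```text
219 [(141, np.int64(156), np.int64(226), np.int64(-393), np.int64(-649)), (144, np.int64(158), np.int64(225), np.int64(-394), np.int64(-646)), (147, np.int64(167), np.int64(226), np.int64(-394), np.int64(-641)), (150, np.int64(161), np.int64(226), np.int64(-395), np.int64(-638)), (153, np.int64(176), np.int64(226), np.int64(-394), np.int64(-634)), (156, np.int64(180), np.int64(226), np.int64(-395), np.int64(-630)), (159, np.int64(310), np.int64(296), np.int64(-310), np.int64(-591)), (162, np.int64(323), np.int64(296), np.int64(-310), np.int64(-588)), (165, np.int64(317), np.int64(296), np.int64(-310), np.int64(-585)), (168, np.int64(150), np.int64(298), np.int64(-308), np.int64(-582))]
222 [(141, np.int64(153), np.int64(309), np.int64(-295), np.int64(-602)), (144, np.int64(141), np.int64(311), np.int64(-293), np.int64(-598)), (147, np.int64(151), np.int64(311), np.int64(-293), np.int64(-595)), (150, np.int64(181), np.int64(313), np.int64(-291), np.int64(-592)), (153, np.int64(169), np.int64(228), np.int64(-399), np.int64(-635)), (156, np.int64(192), np.int64(229), np.int64(-398), np.
[... 7234 characters left out ...]
78))]
255 [(141, np.int64(570), np.int64(272), np.int64(-405), np.int64(-645)), (144, np.int64(567), np.int64(274), np.int64(-404), np.int64(-641)), (147, np.int64(572), np.int64(274), np.int64(-404), np.int64(-637)), (150, np.int64(556), np.int64(273), np.int64(-406), np.int64(-634)), (153, np.int64(421), np.int64(336), np.int64(-310), np.int64(-591)), (156, np.int64(433), np.int64(336), np.int64(-309), np.int64(-588)), (159, np.int64(433), np.int64(337), np.int64(-309), np.int64(-586)), (162, np.int64(263), np.int64(338), np.int64(-309), np.int64(-583)), (165, np.int64(166), np.int64(338), np.int64(-308), np.int64(-580)), (168, np.int64(274), np.int64(337), np.int64(-311), np.int64(-578))]
```

The wedge's point is at s≈0.318 along the slope and the bead axis at ≈0.255, so the window needs about 63 mm of travel. The bead's middle is at about (0.475,−0.405,0.078), consistent in both views. I retreat in front of the lip and then go down, leaving 30 mm clear.

Call:
drive_tool(
  slide=[
    [0.2,-0.04,0],
    [0.2,-0.04,0.15],
    [0.2,-0.04,0.35],
    [0.2,-0.04,0.55],
    [0.2,-0.04,0.7],
    [0.2,-0.04,0.81],
    [0.2,-0.04,0.81],
    [0.2,-0.04,0.81],
  ],
  rotation=[
    [0,0,-0.1],
    [0,0,-0.22],
    [0,0,-0.22],
    [0,0,-0.22],
    [0,0,-0.22],
    [0,0,-0.22],
    [0,0,-0.22],
    [0,0,-0.22],
  ],
)

```text
clock: 7.2
eef_pos: [0.4308, -0.4166, 0.0601]
tool_rot: [-0.114, 0.993, -0.001, 0.001]
ft_force: [0.8, -0.9, 0.8]
grip_width: 0.0002
grasp_force: 0.0
```

Run:
```python
from h import *
o=bot.get_obs(); p=o['eef_pos']; print(p.round(4),'ex',p@ex,'ey',p@ey,R.from_quat(o['tool_rot']).as_matrix().round(3).tolist(),o['ft_force'].round(1))
c=shot('wrist','w2'); cv2.imwrite('pics/w2b.png',cv2.resize(c['image'][:,:,::-1],(700,525),interpolation=cv2.INTER_CUBIC))
w=cloud(c)
for v in range(190,260,5): print(v,*[(1000*sny(w[v,u])).round(0) for u in(200,215,300)])
```

```text
[ 0.4308 -0.4166  0.0601] ex 0.32602450232106817 ey -0.5027777587468371 [[-0.974, -0.227, 0.001], [-0.227, 0.974, -0.001], [-0.001, -0.002, -1.0]] [ 0.8 -0.9  0.8]
190 [   8. -437. -568.] [  10. -435. -549.] [  16. -427. -440.]
195 [  26. -426. -565.] [  26. -426. -547.] [  33. -418. -443.]
200 [  41. -418. -563.] [  43. -416. -545.] [  48. -410. -446.]
205 [  56. -409. -560.] [  58. -407. -543.] [  64. -400. -448.]
210 [  70. -401. -558.] [  70. -400. -542.] [  75. -394. -450.]
215 [  82. -394. -556.] [  82. -394. -540.] [  88. -386. -452.]
220 [  94. -387. -554.] [  95. -385. -538.] [  99. -380. -454.]
225 [ 105. -380. -552.] [ 106. -380. -537.] [ 109. -374. -455.]
230 [ 115. -374. -550.] [ 116. -373. -536.] [ 120. -368. -457.]
235 [ 123. -371. -549.] [ 122. -372. -536.] [ 123. -371. -457.]
240 [ 125. -377. -550.] [ 125. -376. -536.] [ 125. -376. -457.]
245 [ 157. -335. -542.] [ 158. -334. -530.] [ 159. -332. -465.]
250 [ 164. -332. -541.] [ 164. -331. -529.] [ 166. -327. -466.]
255 [ 171. -326. -539.] [ 171. -327. -528.] [ 173. -324. -467.]
```

View pics/w2b.png

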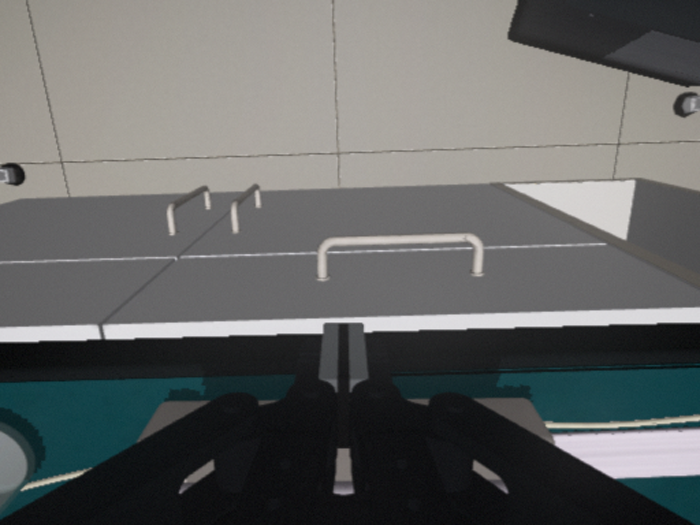

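The fingertips at (343,325) stand in free air before the lip, with nothing near them. Now I bear on the bead and go up along the slide direction.

Call:
drive_tool(
  slide=[
    [-0.08,0,0],
    [-0.118,0,0],
    [-0.132,0,-0.024],
    [-0.146,0,-0.049],
    [-0.16,0,-0.073],
    [-0.174,0,-0.097],
    [-0.188,0,-0.121],
    [-0.202,0,-0.146],
  ],
  rotation=[
    [0,0,0],
    [0,0,0],
    [0,0,0],
    [0,0,0],
    [0,0,0],
    [0,0,0],
    [0,0,0],
    [0,0,0],
  ],
)

```text
clock: 8.25
eef_pos: [0.4793, -0.4047, 0.0957]
tool_rot: [-0.114, 0.993, -0.0, -0.0]
ft_force: [-4.1, -3.7, -1.5]
grip_width: -0.0
grasp_force: 2.0
```

Run:
```python
from h import *
o=bot.get_obs(); p=o['eef_pos']; print(p.round(4),'ex',p@ex,'ey',p@ey,o['ft_force'].round(1))
t0=cloud(np.load('top0.npz'));c=shot('top','t2');t=cloud(c)
for u in(315,350): print([(v,*(1000*sny(t[v,u])).round(0)) for v in range(206,232,2)])
c=shot('wrist','w3'); w=cloud(c)
for u in(140,160,180,330,350): print(u,[(v,*(1000*sny(w[v,u])).round(0)) for v in range(250,320,8)])
```

```text
[ 0.4793 -0.4047  0.0957] ex 0.3759521898910738 ey -0.5021303779173102 [-4.1 -3.7 -1.5]
[(206, np.float64(324.0), np.float64(-316.0), np.float64(-442.0)), (208, np.float64(314.0), np.float64(-316.0), np.float64(-442.0)), (210, np.float64(320.0), np.float64(-304.0), np.float64(-438.0)), (212, np.float64(311.0), np.float64(-303.0), np.float64(-438.0)), (214, np.float64(310.0), np.float64(-296.0), np.float64(-435.0)), (216, np.float64(305.0), np.float64(-293.0), np.float64(-434.0)), (218, np.float64(304.0), np.float64(-286.0), np.float64(-432.0)), (220, np.float64(303.0), np.float64(-279.0), np.float64(-430.0)), (222, np.float64(295.0), np.float64(-278.0), np.float64(-429.0)), (224, np.float64(222.0), np.float64(-320.0), np.float64(-441.0)), (226, np.float64(189.0), np.float64(-334.0), np.float64(-445.0)), (228, np.float64(190.0), np.float64(-326.0), np.float64(-442.0)), (230, np.float64(184.0), np.float64(-322.0), np.float64(-441.0))]
[(206, np.float64(668.0), np.float64(-41.0), np.float64(-440.0)), (208, np.float64(672.0), np.float64(-33.0), np.float64(-437.0)), (210, np.float64(672.0
[... 2970 characters left out ...]
oat64(-240.0), np.float64(-478.0)), (314, np.float64(316.0), np.float64(-239.0), np.float64(-478.0))]
350 [(250, np.float64(234.0), np.float64(-335.0), np.float64(-435.0)), (258, np.float64(237.0), np.float64(-340.0), np.float64(-434.0)), (266, np.float64(240.0), np.float64(-347.0), np.float64(-433.0)), (274, np.float64(243.0), np.float64(-352.0), np.float64(-433.0)), (282, np.float64(246.0), np.float64(-358.0), np.float64(-432.0)), (290, np.float64(250.0), np.float64(-362.0), np.float64(-432.0)), (298, np.float64(310.0), np.float64(-242.0), np.float64(-470.0)), (306, np.float64(313.0), np.float64(-240.0), np.float64(-472.0)), (314, np.float64(316.0), np.float64(-239.0), np.float64(-472.0))]
```

The wrist force of about 5.5 N and the top camera both show the window riding up by about 41 mm so far. I push about 20 mm more, hold, then back straight off.

Call:
drive_tool(
  slide=[
    [-0.01,0,-0.017],
    [-0.02,0,-0.035],
    [-0.03,0,-0.052],
    [-0.04,0,-0.069],
    [-0.04,0,-0.069],
    [0.0,0,-0.069],
    [0.12,0,-0.069],
    [0.12,0,-0.069],
  ],
  rotation=[
    [0,0,0],
    [0,0,0],
    [0,0,0],
    [0,0,0],
    [0,0,0],
    [0,0,0],
    [0,0,0],
    [0,0,0],
  ],
)

```text
clock: 9.35
eef_pos: [0.4487, -0.4108, 0.1124]
tool_rot: [-0.114, 0.994, 0.001, 0.0]
ft_force: [1.0, 0.2, 0.6]
grip_width: -0.0001
grasp_force: 0.0
```

Call:
drive_tool(
  slide=[
    [0,0,-0.2],
    [0,0,-0.4],
    [0,0,-0.6],
    [0,0,-0.6],
    [-0.1,0,-0.6],
    [-0.2,0,-0.6],
    [-0.2,0,-0.6],
    [-0.2,0,-0.6],
  ],
  rotation=[
    [0,0,0],
    [0,0,0],
    [0,0,0],
    [0,0,0],
    [0,0,0],
    [0,0,0],
    [0,0,0],
    [0,0,0],
  ],
)

```text
clock: 10.35
eef_pos: [0.4985, -0.3994, 0.2615]
tool_rot: [-0.115, 0.993, 0.001, -0.001]
ft_force: [0.1, -0.9, -0.2]
grip_width: 0.0
grasp_force: 0.0
```

Run:
```python
from h import *
o=bot.get_obs(); p=o['eef_pos']; print(p.round(4),'ex',p@ex,'ey',p@ey,o['ft_force'].round(1))
c=shot('wrist','w4'); w=cloud(c); cv2.imwrite('pics/w4b.png',cv2.resize(c['image'][:,:,::-1],(800,600),interpolation=cv2.INTER_CUBIC))
z=w[...,2]
```

```text
[ 0.4985 -0.3994  0.2615] ex 0.3958691565976512 ey -0.5012829186655682 [ 0.1 -0.9 -0.2]
```

View pics/w4b.png

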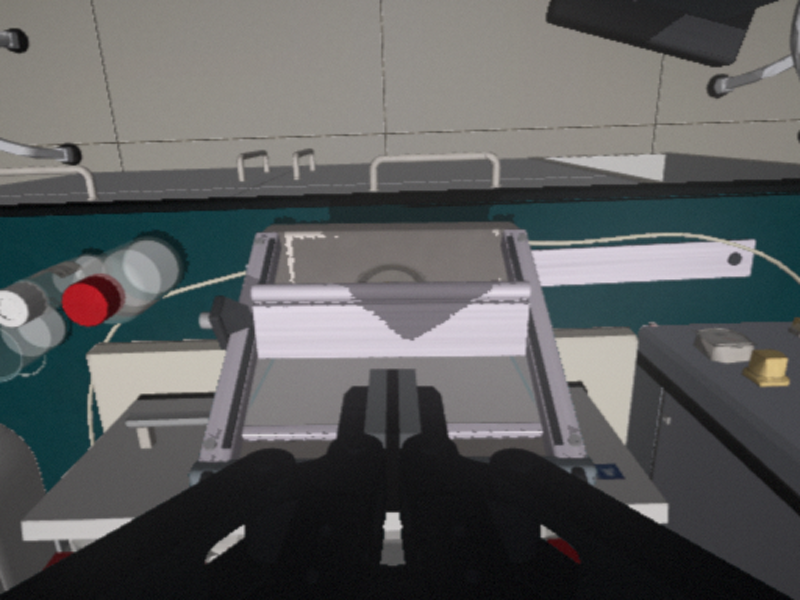

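The bead runs from (252,293) to (529,290) and the marker stands at (232,320), so the lip is close to the point. Now I measure exactly.

Run:
```python
from h import *
c=dict(np.load('w4.npz')); w=cloud(c); g=c['image'].astype(int).sum(2)
a=c['image'][170:230,120:190,::-1]; cv2.imwrite('pics/m4.png',cv2.resize(a,(700,600),interpolation=cv2.INTER_CUBIC))
f=lambda v,u:' '.join(f'{x*1000:.0f}' for x in sny(w[v,u]))
for v in range(188,222,2): print(v,[(u,int(g[v,u]),f(v,u)) for u in(136,140,144,148,150,152,154,156,158)])
for u in(166,180,200): print('bead',u,[(v,int(g[v,u]),f(v,u)) for v in range(179,196,1)])
```

```text
188 [(136, 154, '221 -389 -646'), (140, 156, '222 -387 -640'), (144, 158, '222 -387 -635'), (148, 157, '222 -388 -630'), (150, 159, '222 -387 -628'), (152, 164, '223 -386 -625'), (154, 275, '292 -311 -593'), (156, 320, '292 -311 -591'), (158, 321, '292 -310 -589')]
190 [(136, 162, '225 -388 -645'), (140, 143, '310 -293 -598'), (144, 165, '311 -293 -594'), (148, 165, '224 -389 -630'), (150, 161, '224 -389 -628'), (152, 179, '223 -390 -625'), (154, 302, '295 -310 -592'), (156, 313, '295 -310 -590'), (158, 316, '295 -311 -589')]
192 [(136, 141, '313 -293 -601'), (140, 151, '314 -292 -597'), (144, 177, '314 -292 -594'), (148, 179, '314 -292 -590'), (150, 175, '224 -392 -628'), (152, 197, '224 -392 -626'), (154, 303, '298 -310 -592'), (156, 313, '298 -310 -590'), (158, 317, '298 -310 -588')]
194 [(136, 145, '316 -292 -600'), (140, 145, '316 -292 -597'), (144, 173, '316 -293 -593'), (148, 185, '316 -292 -590'), (150, 178, '316 -293 -588'), (152, 187, '317 -291 -586'), (154, 232, '316 -292 -585'), (156, 274, '299 -311 -590'), (158, 316, '300 -310 -588')]
196 [(136, 148, '319 -292 -600'), (1
[... 4230 characters left out ...]
 623, '320 -282 -560'), (190, 580, '321 -281 -560'), (191, 524, '321 -283 -560'), (192, 423, '320 -284 -560'), (193, 352, '319 -288 -561'), (194, 314, '319 -289 -561'), (195, 431, '322 -287 -560')]
bead 200 [(179, 346, '242 -351 -558'), (180, 340, '242 -351 -558'), (181, 319, '314 -278 -543'), (182, 407, '315 -278 -543'), (183, 486, '317 -278 -543'), (184, 549, '318 -277 -543'), (185, 595, '318 -279 -543'), (186, 629, '319 -279 -543'), (187, 639, '318 -280 -543'), (188, 649, '320 -280 -543'), (189, 621, '320 -281 -543'), (190, 577, '321 -282 -543'), (191, 518, '321 -283 -543'), (192, 434, '320 -284 -543'), (193, 352, '319 -288 -544'), (194, 319, '317 -290 -544'), (195, 464, '323 -286 -543')]
```

View pics/m4.png

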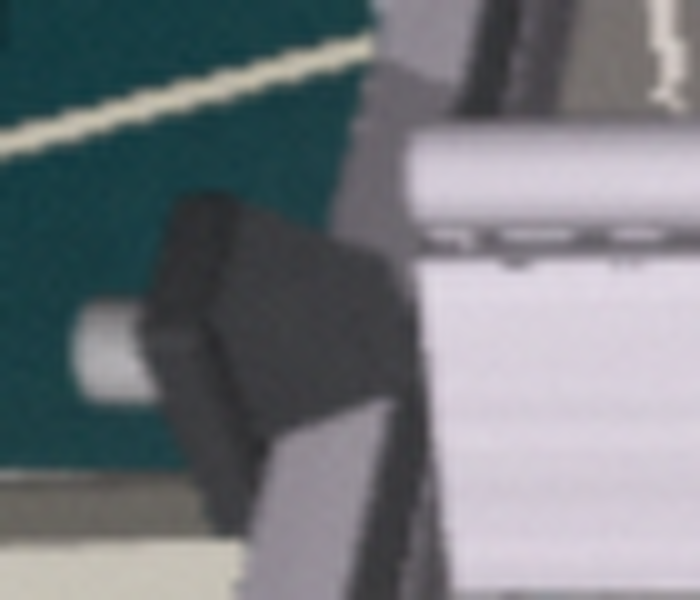

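The lip's bead axis is at s≈0.316 and the wedge's point at s≈0.318, so it sits about 2 mm under level, within tolerance and with the fingers clear. The crop shows the bead at (550,175) beside the wedge point at (400,300), on the nearer outer plane. Now I go up and over to the fan box in front of the instrument.

Call:
drive_tool(
  slide=[
    [0.08,0,-0.1],
    [0.08,0.05,-0.2],
    [0.08,0.2,-0.2],
    [0.08,0.35,-0.2],
    [0.08,0.5,-0.2],
    [0.08,0.65,-0.2],
    [0.08,0.84,-0.2],
    [0.08,0.84,-0.2],
  ],
  rotation=[
    [0,0,0],
    [0,0,0],
    [0,0,0],
    [0,0,0],
    [0,0,0],
    [0,0,0],
    [0,0,0],
    [0,0,0],
  ],
)

```text
clock: 11.4
eef_pos: [0.4302, -0.1979, 0.3133]
tool_rot: [-0.116, 0.993, 0.0, 0.0]
ft_force: [0.6, -0.4, -0.2]
grip_width: -0.0001
grasp_force: 0.0
```

Call:
drive_tool(
  slide=[
    [-0.05,0.15,0],
    [-0.1,0.3,0],
    [-0.15,0.45,0],
    [-0.2,0.6,0],
    [-0.25,0.75,0],
    [-0.29,0.94,0],
    [-0.29,0.94,0.1],
    [-0.29,0.94,0.2],
  ],
  rotation=[
    [0,0,0],
    [0,0,0],
    [0,0,0],
    [0,0,0],
    [0,0,0],
    [0,0,0],
    [0,0,0],
    [0,0,0],
  ],
)

```text
clock: 12.4
eef_pos: [0.4495, 0.0453, 0.2622]
tool_rot: [-0.115, 0.993, -0.0, 0.001]
ft_force: [1.6, -0.2, 0.0]
grip_width: 0.0005
grasp_force: 0.0
```

Run:
```python
from h import *
o=bot.get_obs(); p=o['eef_pos']; print(o['clock'],p.round(4),o['joint_pos'].round(2),R.from_quat(o['tool_rot']).as_matrix().round(3).tolist(),o['ft_force'].round(1))
c=shot('wrist','w5'); w=cloud(c); cv2.imwrite('pics/w5b.png',cv2.resize(c['image'][:,:,::-1],(700,525),interpolation=cv2.INTER_CUBIC))
for n,W in(('w',w),('top',cloud(np.load('t2.npz'))),('side',cloud(np.load('side0.npz')))):
    near=np.hypot(W[...,0]-.43,W[...,1]-.038)<.03
    m=near&(abs(W[...,2]-.067)<.0035); q=W[m]; print(n,m.sum(),np.median(q,0).round(4),q.min(0).round(4),q.max(0).round(4))
```

```text
12.4 [0.4495 0.0453 0.2622] [ 0.1   0.13 -0.05  1.39 -0.   -0.13] [[-0.974, -0.228, 0.002], [-0.228, 0.974, -0.0], [-0.002, -0.001, -1.0]] [ 1.6 -0.2  0. ]
w 275 [0.4319 0.0411 0.0657] [0.4228 0.0315 0.0636] [0.4415 0.0505 0.0676]
top 30 [0.4318 0.0403 0.0661] [0.4195 0.0307 0.0636] [0.4446 0.0533 0.0701]
side 39 [0.4318 0.0436 0.0677] [0.4234 0.033  0.0636] [0.4434 0.0511 0.0696]
```

View pics/w5b.png

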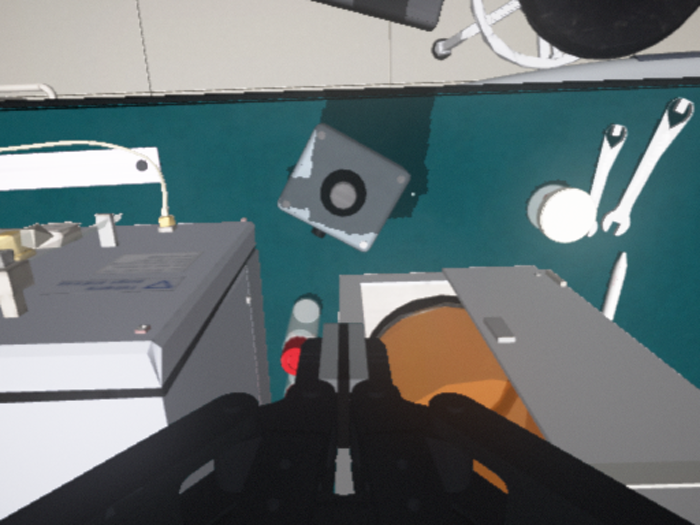

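The button is at (343,195) in the image, at about (0.432,0.041) with its top at z≈0.067, and three views agree. I check that the gripper body clears the instrument and the shield.

Run:
```python
from h import *
C=np.array([.432,.041,0])
for n in('top0','side0','w1'):
    W=cloud(np.load(n+'.npz')).reshape(-1,3); W=W[np.isfinite(W[:,0])&(W[:,2]>.1)&(W[:,2]<.35)]; d=W-C
    a,b=d@ex,d@ey; m=(abs(a)<.13)&(abs(b)<.13); 
    k=np.maximum(abs(a[m])-.045,abs(b[m])-.06); i=np.argsort(k)[:200:40]; print(n,m.sum(),np.c_[a[m],b[m],W[m][:,2],k][i].round(3).tolist())
print(ex*0, [( (np.array([.432,.041])-np.array([.4495,.0453]))@v).round(4) for v in(np.array([-.974,-.228]),np.array([-.228,.974]))])
```

```text
top0 1718 [[0.036, -0.077, 0.178, 0.017], [0.069, -0.081, 0.234, 0.024], [0.032, -0.089, 0.179, 0.029], [0.033, -0.091, 0.174, 0.031], [0.079, 0.061, 0.3, 0.034]]
side0 4740 [[0.036, -0.074, 0.193, 0.014], [0.036, -0.076, 0.123, 0.016], [0.051, -0.077, 0.218, 0.017], [0.043, -0.077, 0.198, 0.017], [0.06, -0.077, 0.211, 0.017]]
w1 0 []
[0. 0. 0.] [np.float64(0.018), np.float64(-0.0002)]
```

Call:
drive_tool(
  slide=[
    [0.072,0,0.1],
    [0.072,0,0.25],
    [0.072,0,0.4],
    [0.072,0,0.55],
    [0.072,0,0.68],
    [0.072,0,0.76],
    [0.072,0,0.76],
    [0.072,0,0.76],
  ],
  rotation=[
    [0,0,0],
    [0,0,0],
    [0,0,0],
    [0,0,0],
    [0,0,0],
    [0,0,0],
    [0,0,0],
    [0,0,0],
  ],
)

```text
clock: 13.45
eef_pos: [0.4324, 0.0409, 0.0735]
tool_rot: [-0.114, 0.993, -0.0, 0.001]
ft_force: [-1.0, 0.3, -0.9]
grip_width: 0.0002
grasp_force: 0.0
```

Call:
drive_tool(
  slide=[
    [0,0,0.016],
    [0,0,0.028],
    [0,0,0.036],
    [0,0,0.042],
    [0,0,0.047],
    [0,0,0.05],
    [0,0,0.05],
    [0,0,0.05],
  ],
  rotation=[
    [0,0,0],
    [0,0,0],
    [0,0,0],
    [0,0,0],
    [0,0,0],
    [0,0,0],
    [0,0,0],
    [0,0,0],
  ],
)

```text
clock: 14.45
eef_pos: [0.432, 0.0414, 0.061]
tool_rot: [-0.114, 0.993, -0.0, 0.001]
ft_force: [-0.4, -1.5, 8.5]
grip_width: -0.0
grasp_force: 4.6
```

8.5 N upward exceeds the 5 N needed, so the button is fully down. Now I raise the arm well clear.

Call:
drive_tool(
  slide=[
    [0,0,-0.1],
    [0,0,-0.3],
    [0,0,-0.5],
    [0,0,-0.7],
    [0,0,-0.8],
    [0,0,-0.8],
    [0,0,-0.8],
    [0,0,-0.8],
  ],
  rotation=[
    [0,0,0],
    [0,0,0],
    [0,0,0],
    [0,0,0],
    [0,0,0],
    [0,0,0],
    [0,0,0],
    [0,0,0],
  ],
)

```text
clock: 15.45
eef_pos: [0.4302, 0.0413, 0.2583]
tool_rot: [-0.114, 0.993, 0.0, -0.002]
ft_force: [0.4, -0.4, -0.1]
grip_width: -0.0001
grasp_force: 0.0
```

Run:
```python
from h import *
o=bot.get_obs(); print(o['clock'],o['eef_pos'].round(3),o['ft_force'].round(1))
a=cloud(shot('side','s6')); b=np.load('t2.npz')
m=(np.hypot(a[...,0]-.432,a[...,1]-.041)<.012)&(a[...,2]>.058)&(a[...,2]<.075); print('button top z',np.percentile(a[m][:,2],[50,90]).round(4))
t=cloud(shot('top','t6'))
for u in(318,325,340,350): print([sny(t[v,u])[:2].tolist() for v in range(212,222,2)])
print(bot.job_done())
```

```text
15.45 [0.43  0.041 0.258] [ 0.4 -0.4 -0.1]
button top z [0.0663 0.0691]
[[0.3254, -0.2901], [0.3209, -0.286], [0.3266, -0.2748], [0.2306, -0.3341], [0.2283, -0.328]]
[[0.3284, -0.2814], [0.322, -0.2788], [0.3174, -0.2748], [0.231, -0.3269], [0.2262, -0.3225]]
[[0.2333, -0.3336], [0.2327, -0.3263], [0.2248, -0.3241], [0.2037, -0.3306], [0.1925, -0.3304]]
[[0.2289, -0.3267], [0.2279, -0.3198], [0.193, -0.3356], [0.1886, -0.3308], [0.1881, -0.3233]]
the job is handed in; nothing more can be done
None
```

The job is handed in, though I was not shown the verdict: the window's lip measured about 2 mm below the marker's point (6 mm allowed), the fan button was pressed with 8.5 N (5 N holds it fully down) and measured up again, and the arm stood clear at 15.5 s.

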